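Gauge a bottle against the orange flip stop

TASK

On the bottle-scoring jig, flip the orange stop down into the trough, then push the green bottle along the fence until its base is up against that stop. Then flip the orange stop back up out of the way, leaving the bottle where it was gauged; keep the blue stop up throughout.

Things in the scene. Friction and masses are not known exactly. Their poses are not given: they have to be found in the camera images.
- orange_pivot (a point): Hinge centre of the orange flip stop, fixed on the jig's aluminium fence (20 mm thick, top 75 mm above table), 90 mm above table. Axes: y along the fence, from bottle towards the stops; x level, from fence across the trough; z up. Trough: bed 8 mm above table, x = 10 to 66 mm, centre x = 38, ends open; low outer rail to x = 78, top 22 mm above table. Leaf's gauging face: y = -5 mm.
- stop_orange (a joint): Orange stop, rad: 0 down in trough, 1.75 fully up. Stiff hinge, about 3 N at knob; stays where left. Arm and leaf 10 mm thick (y); leaf, when down, x 18-62 mm, to 68 mm below hinge. Orange end knob, cylinder 20 mm dia., 26 mm long along y, centre at x = 85 cos(angle), z = 85 sin(angle) mm from the pivot: pinch its flat ends from above and lead it round, fingers pivoting on it.
- stop_blue (a joint): Angle of an identical stop with blue leaf and knob on the same fence, 95 to 120 mm from the orange one, on either side of it (same values: 0 down, 1.75 fully up). It starts up and is to stay up; the bottle passes freely beneath it.
- bottle_base (a point): Centre of the base (bottom face) of the green square glass bottle, 0.35 kg, lying loose in the trough, neck away from the stops; 33 mm above table. Its y axis points along the bottle from mouth to base, towards the stops; z up. Body 50 x 50 mm, 140 mm long; round neck 26 mm (lip 31 mm), its flat mouth on the axis 195 mm from this point, free to be pushed from behind.
Mind the look-alikes: they are no part of the job. Of the things that look like the part that bears bottle_base, the smallest one is meant.

How it is judged (in metres and radians):
On the way, in this order (a step that is already met when the one before it is completed fails the run):
1. the orange stop is flipped down (value of joint stop_orange below 0.17 rad), for 0.2 s.
2. with the orange stop still down, the bottle's base is up against its leaf (within 12 mm) (value of joint stop_orange below 0.17 rad and y of bottle_base in the frame of orange_pivot between -0.017 and 0.003 m), for 0.2 s.
At the end, for the whole second after the job is handed in: Orange and blue stops both up (beyond 1.3 rad); the bottle lies flat in the trough (height within 10 mm, within 13 mm of its centre line, along the fence within 10 degrees), its base within 15 mm of the gauging face of the orange stop (y = -20 to +10 mm of the pivot) (value of joint each of stop_orange, stop_blue above 1.3 rad and y of bottle_base in the frame of orange_pivot between -0.02 and 0.01 m and height (world z) of bottle_base between 0.023 and 0.043 m and angle between the y axis of bottle_base and the y axis of orange_pivot, either way round below 0.17 rad and x of bottle_base in the frame of orange_pivot between 0.025 and 0.051 m); the robot touches nothing.
It fails at once if the blue stop is flipped down (below 1.1 rad) (value of joint stop_blue below 1.1 rad).
It also fails if it takes over 67 s, if anything falls off the work surface, if the arm or the gripper's body presses on something with over 40 N, if the wrist force passes 120 N, or if a joint passes its speed limit or range.

ROBOT

A 6-joint arm with a two-finger parallel gripper is mounted at the origin on the work surface. World frame = base frame: x ahead of the robot, y to its left, z up, the work surface at z = 0. Lengths are in mm, angles in rad, forces in N, time in s.
With the tool pointing down it reaches from about 300 to 775 mm from the base axis. Payload 14.6 kg.
Tool frame: the origin (TCP) lies on the centre line of the jaws, within the pads' length; the fingertips stand 19 mm ahead of it and the grasp point (between the pads) is the TCP (bot.tip_reach is the distance from the TCP to the fingertips, in mm); y points along the fingers, x is the direction in which the jaws open and shut, and the axes are right-handed (so a half turn about y gives the same grasp; the last joint's range is limited). The gripper opens to 85 mm and grips with 20 to 120 N. Pads are 22 mm wide; open, the fingers measure 114 mm over their backs; the gripper's body (76 mm by 85 mm) begins 54 mm behind the grasp point. The pads swing forward as they close: fully open they stand 13 mm farther back than shut.
Start: joints at [1.195, 0.3, 1.521, -0, 1.321, -0.067], TCP at [167.151, 523.975, 250.281] pointing down, gripper open.
Joint ranges: [-3.03, 3.03], [-0.79, 2.21], [0.23, 2.52], [-1.04, 4.18], [0, 3.07], [-2.55, 2.55]. Speed limits (rad/s): [2.22, 2.22, 2.57, 3.14, 3.14, 3.14].

INTERFACE

Orientations are given as a unit quaternion [w, x, y, z].
In Python, from rig import bot gives the robot as it stands. Calls block until the motion is done:
- bot.move_to(position, orientation): joint-space move of the TCP to a pose.
- bot.servo_line(position, attitude=None, speed=150, until_force=None): straight line of the TCP; attitude=None keeps the orientation; speed is the mean speed in mm/s. With until_force (N) it stops when the force on the tool has changed by that much, and returns True; else False.
- bot.move_joints(angles): joint-space move.
- bot.move_gripper(opening, grip_force=None): finger opening in mm; grip_force is the grip in N (None keeps the last); returns when the fingers have stopped.
- bot.dwell(seconds).
- bot.ik(position, orientation): joint angles nearest the present ones, or None.
- bot.read_state(): the state.
- bot.read_camera(name): name is "side" or "top" or "wrist"; returns a dict with "image" (420x560x3 uint8, blue, green, red), "depth" (420x560 float32, mm along the optical axis (not along the pixel's ray), 0 where there is no reading), "fovy" (degrees; the focal length in pixels is half the picture's height over the tangent of half this angle, whatever the lens; pixels are square), "cx", "cy" (the principal point, pixels), "eye" and "attitude" of the camera in the world; the wrist camera has in their place "mount" (4x4, takes a point from camera to tool coordinates, whose origin is the TCP and whose axes are the tool frame's). Camera axes: x right, y down, z forward; pixel columns grow to the right and rows downward; lengths in mm; the calibration is good to about 2 mm. The wrist camera is an equidistant fisheye: a pixel r from the principal point sees the ray r / f radians off the axis. A picture is of the moment at which its call begins: read the wrist's pose just before it.
A pose or a line that the arm cannot do raises bot.MotionError and nothing moves.
- bot.finish_job(): hands the job in, once; it reports no verdict.
The state is a dict: "clock": time; "joint_positions": joint angles; "qvel": joint speeds; "effort": joint torques, N m; "ee_pos": TCP position; "tool_rot": TCP orientation; "ft_force": force on the tool from outside, world axes, zero at the start; "moment": the same for the moment, N m; "grip_width": finger opening in mm.
Only numpy, scipy, OpenCV 4.12 (cv2) and the standard library are available. Lean on these libraries where they do the work, as an engineer would, in place of code of your own. Each camera call takes 0.05 s, during which the arm holds its last target. There are 200 camera calls.

## Working session

There is one attempt and no reset: what is moved stays moved. The work goes in short steps, each a Python script; the robot and the scene stay as the last script left them, time stands still between calls to the robot, and variables do not carry over. Pictures are saved under pics/ and viewed, about 8 in all and at most 12, crops included, and the job is handed in when it is done.

```bash
ls; mkdir -p pics
cat > h.py <<'E'
import numpy as np, cv2
from rig import bot
from scipy.spatial.transform import Rotation as R
def rot(q): q=np.array(q); return R.from_quat([q[1],q[2],q[3],q[0]]).as_matrix() if q.ndim==1 else q
def cloud(c):
    d=c["depth"]; h,w=d.shape; f=h/2/np.tan(np.radians(c["fovy"])/2)
    u,v=np.meshgrid(np.arange(w),np.arange(h))
    P=np.dstack([(u-c["cx"])/f*d,(v-c["cy"])/f*d,d])
    return P@rot(c["attitude"]).T+np.array(c["eye"])
E
python3 - <<'E'
from h import *
import pickle
for n in("top","side"):
    c=bot.read_camera(n); pickle.dump(c,open(n+".pkl","wb")); cv2.imwrite(f"pics/{n}0.png",c["image"])
    print(n,c["fovy"],c["cx"],c["cy"],c["eye"],c["attitude"],(c["depth"]>0).mean())
print(bot.read_state())
E
```

```text
pics
top 54.136396924071676 278.214843008797 215.5659630993389 [443.13080507 -71.0330062  978.22971387] [ 0.02869607 -0.69889148  0.71431508 -0.02193639] 0.9960204081632653
side 54.34717273588889 285.4391979982227 211.39921081144325 [  96.97358167 -863.89540583  697.48632766] [-0.46552807  0.85453009 -0.2043129   0.10638692] 0.9959991496598639
{'clock': 0.1, 'joint_positions': array([ 1.19542206e+00,  3.00425453e-01,  1.52152856e+00,  2.46958172e-05,
        1.32072263e+00, -6.66101195e-02]), 'qvel': array([ 0.00115169, -0.00160395, -0.00209321, -0.00112593, -0.0006047 ,
        0.00143845]), 'effort': array([ 1.96646193e-03, -5.44365299e+01, -3.62373126e+01, -3.57287968e-05,
        2.91663928e-03,  2.64902468e-05]), 'ee_pos': array([167.0651345 , 523.80523038, 249.76856808]), 'tool_rot': array([-0.57074148,  0.5711372 ,  0.41683845, -0.41749512]), 'ft_force': array([-0.23039711,  0.7533506 ,  0.01319342]), 'moment': array([ 0.01129778, -0.03354331,  0.03659684]), 'grip_width': 85.30842647000546}
```

View pics/top0.png

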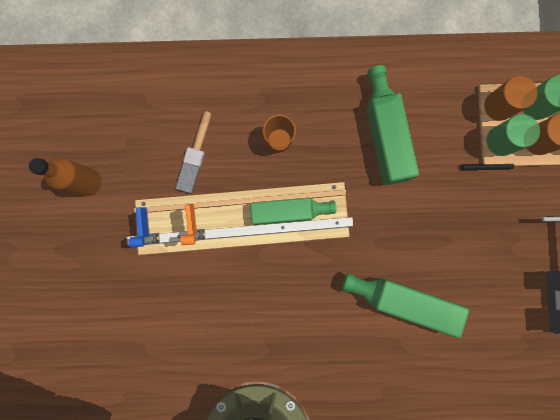

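View pics/side0.png

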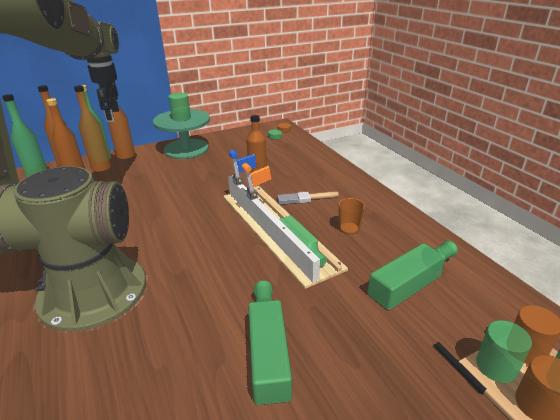

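Top view: three lying green bottles: (292,210) in the jig, (390,125) and (405,305) larger and loose on the table. The one in the jig is the smallest and the only one in the trough. Orange stop is at (190,225), blue at (142,225), on the far side from the bottle. Next I'll measure and make the confirming crop.

```bash
cat > m.py <<'E'
from h import *
import pickle
def meas(top,side):
    C={n:(c["image"],cloud(c)) for n,c in(("top",top),("side",side))}
    im,P=C["top"]; hsv=cv2.cvtColor(im,cv2.COLOR_BGR2HSV)
    roi=np.zeros(im.shape[:2],bool); roi[170:265,118:365]=1
    z=P[...,2]
    fence=roi&(abs(z-75)<6)&(hsv[...,1]<60)
    q=P[fence]; c=q[:,:2].mean(0); w,v=np.linalg.eigh(np.cov((q[:,:2]-c).T)); yv=v[:,1]*np.sign(v[1,1]); xv=np.array([yv[1],-yv[0]])
    return C,roi,fence,c,xv,yv
if __name__=="__main__":
    top,side=[pickle.load(open(n+".pkl","rb")) for n in("top","side")]
    C,roi,fence,c,xv,yv=meas(top,side)
    print("fence",fence.sum(),c,yv,np.degrees(np.arctan2(-yv[0],yv[1])))
    pr=lambda q:np.c_[(q[:,:2]-c)@xv,(q[:,:2]-c)@yv,q[:,2]]
    s=pr(C["top"][1][fence]); print("fence ext",np.percentile(s,[1,5,50,95,99],axis=0).round(1).tolist())
    for n in C:
        im,P=C[n]; hsv=cv2.cvtColor(im,cv2.COLOR_BGR2HSV); f=pr(P.reshape(-1,3)).reshape(P.shape)
        near=(abs(f[...,0])<110)&(abs(f[...,1])<300)
        for k,lo,hi,zm in(("orange",5,16,76),("blue",105,125,76),("green",55,85,15)):
            m=near&(hsv[...,0]>=lo)&(hsv[...,0]<=hi)&(hsv[...,1]>(190 if k=="orange" else 110))&(f[...,2]>zm)
            q=f[m]; print(n,k,len(q)); 
            if len(q):print(np.percentile(q,[2,10,50,90,98],axis=0).round(1).tolist())
            if k=="orange" and n=="top":
                for a,b in((80,110),(110,140),(140,160),(160,200)):
                    r=q[(q[:,2]>a)&(q[:,2]<b)]; print(" z",a,b,len(r),r.mean(0).round(1) if len(r) else"",np.ptp(r,axis=0).round(1) if len(r) else "")
    im=top["image"]
    a=cv2.resize(im[170:265,110:370],None,fx=3,fy=3,interpolation=cv2.INTER_CUBIC)
    b=cv2.resize(side["image"][135:290,200:360],None,fx=2,fy=2)
    o=np.zeros((a.shape[0]+b.shape[0],780,3),np.uint8);o[:a.shape[0],:a.shape[1]]=a;o[a.shape[0]:,:b.shape[1]]=b
    cv2.imwrite("pics/crop.png",o)
E
python3 m.py
```

```text
fence 1618 [478.93049849 -19.74643235] [-0.06269124  0.99803297] 3.594300296801401
fence ext [[-10.4, -202.6, 70.1], [-9.2, -186.6, 71.3], [0.1, -8.6, 74.1], [9.0, 214.7, 77.1], [10.0, 284.2, 79.5]]
top orange 205
[[-20.9, 123.1, 129.3], [-18.3, 128.1, 135.2], [5.0, 130.4, 154.9], [45.6, 141.0, 182.0], [55.5, 145.6, 184.2]]
 z 80 110 0  
 z 110 140 34 [ 27.3 130.  133.4] [55.6  1.4 16.5]
 z 140 160 82 [ 27.1 131.4 150.6] [59.6  9.4 19.6]
 z 160 200 89 [-12.7 134.6 180.7] [19.  24.4 11.5]
top blue 434
[[-16.3, 222.4, 121.3], [-11.9, 227.4, 128.7], [17.4, 231.4, 153.5], [52.4, 239.7, 182.7], [59.6, 246.1, 184.7]]
top green 216
[[-38.9, -173.9, 40.1], [26.4, -170.3, 41.8], [36.0, -142.8, 46.1], [47.2, -120.7, 56.7], [53.7, -22.2, 978.2]]
side orange 17
[[-21.1, 120.1, 120.4], [-19.8, 123.9, 126.0], [7.7, 130.9, 146.6], [36.9, 133.8, 176.9], [45.6, 143.8, 177.7]]
side blue 240
[[-17.8, 219.5, 114.3], [-11.5, 224.3, 122.1], [19.7, 231.0, 148.0], [55.8, 235.7, 179.9], [61.3, 241.9, 184.3]]
side green 227
[[25.7, -179.1, 28.8], [29.2, -177.6, 38.4], [36.5, -127.5, 52.6], [44.6, -29.2, 58.8], [49.5, 3.4, 60.3]]
```

View pics/crop.png

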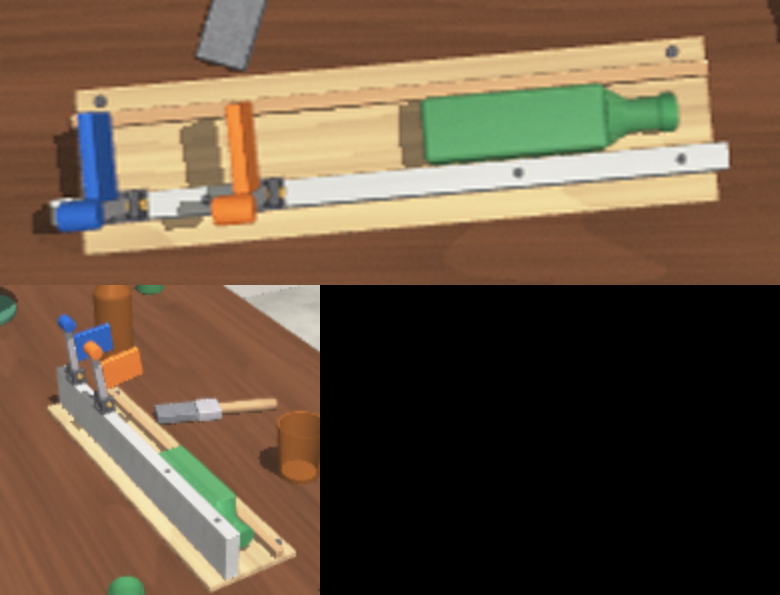

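The crop confirms it: the small green bottle lies in the trough, neck at the right and base facing the orange stop. Both stops are up. The orange knob and leaf face agree on pivot y≈135 along the fence from its centre. I'll go above the orange knob and take a wrist look.

```bash
cat >> h.py <<'E'
yv=np.array([-0.06269,0.99803]); xv=np.array([yv[1],-yv[0]])
piv=np.array([478.93,-19.75])+135*yv
def W(x,y,z): return np.r_[piv+x*xv+y*yv,z]      # jig local (z above table) -> world
def L(p): p=np.asarray(p); d=p[...,:2]-piv; return np.stack([d@xv,d@yv,p[...,2]],-1)
def quat(j):  # jaw axis j (2-vector), tool pointing down
    X=np.r_[j,0]; Y=np.array([0,0,-1.]); q=R.from_matrix(np.c_[X,Y,np.cross(X,Y)]).as_quat(); return np.r_[q[3],q[:3]]
def best(p,js):
    q0=bot.read_state()["joint_positions"]; o=[]
    for j in js:
        for s in(1,-1):
            k=bot.ik(p,quat(s*np.array(j)))
            if k is not None:o.append((abs(k-q0).max(),abs(k[5]),quat(s*np.array(j)),k))
    return min(o,key=lambda t:t[1]) 
def wcloud(st,c):
    d=c["depth"];h,w=d.shape;f=h/2/np.radians(c["fovy"]/2) if 0 else h/2/np.tan(np.radians(c["fovy"])/2)
    u,v=np.meshgrid(np.arange(w)-c["cx"],np.arange(h)-c["cy"]); r=np.hypot(u,v)+1e-9; t=np.minimum(r/f,1.5)
    P=np.dstack([u/r*np.tan(t)*d,v/r*np.tan(t)*d,d]); M=np.array(c["mount"])
    return (P@M[:3,:3].T+M[:3,3])@rot(st["tool_rot"]).T+st["ee_pos"]
E
python3 - <<'E'
from h import *
p=W(-15,0,275); b=best(p,[yv]); print(b)
bot.move_to(p,b[2]); bot.move_gripper(60,40)
st=bot.read_state(); c=bot.read_camera("wrist"); cv2.imwrite("pics/w1.png",c["image"])
print(L(st["ee_pos"]),st["clock"],st["joint_positions"],rot(st["tool_rot"]).round(3).tolist(),c["mount"],c["fovy"])
Q=L(wcloud(st,c)); hsv=cv2.cvtColor(c["image"],cv2.COLOR_BGR2HSV)
m=(hsv[...,0]>=4)&(hsv[...,0]<=17)&(hsv[...,1]>170)&(abs(Q[...,0])<100)&(abs(Q[...,1])<60)&(Q[...,2]>100)
for lo,hi in((165,200),(100,165)):
    k=m&(Q[...,2]>lo)&(Q[...,2]<=hi); print(lo,k.sum(),np.percentile(Q[k],[1,5,50,95,99],axis=0).round(1).tolist() if k.any() else "")
E
```

```text
(np.float64(1.3996164202483956), np.float64(1.4662265397037109), array([-0.48407307,  0.48407307,  0.51543502, -0.51543502]), array([ 1.67303970e-01,  9.90817834e-02,  1.70330172e+00, -4.44089210e-16,
        1.33920916e+00, -1.46622654e+00]))
[-1.49978145e+01  1.86781285e-01  2.74987864e+02] 2.3 [ 1.67716192e-01  9.91758090e-02  1.70322690e+00 -3.38609781e-05
  1.33919104e+00 -1.46614220e+00] [[-0.063, 0.0, -0.998], [0.998, -0.0, -0.063], [-0.0, -1.0, -0.0]] [[ 9.99999945e-01  2.26408883e-04  2.41831021e-04  7.01864999e-01]
 [-1.71006196e-04 -2.72420324e-01  9.62178330e-01 -1.22968868e+02]
 [ 2.83725406e-04 -9.62178318e-01 -2.72420270e-01  6.85752217e+01]
 [ 0.00000000e+00  0.00000000e+00  0.00000000e+00  1.00000000e+00]] 65.70646984690485
165 0 
100 33 [[18.8, 6.7, 154.6], [25.4, 6.7, 155.1], [41.6, 6.8, 157.4], [54.4, 6.9, 159.1], [55.6, 6.9, 159.5]]
```

View pics/w1.png

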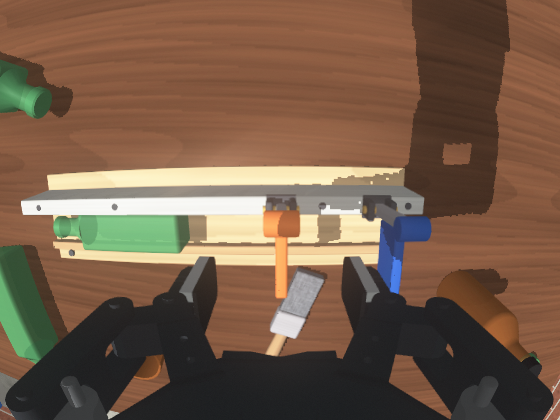

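The wrist view shows the orange knob at (281,223), almost midway between the fingers (216…343), so the alignment is good. A looser mask will give the exact number, and I'll re-measure the bottle from here too.

Run:
```python
from h import *
st=bot.read_state(); c=bot.read_camera("wrist")
Q=L(wcloud(st,c)); hsv=cv2.cvtColor(c["image"],cv2.COLOR_BGR2HSV)
for p in((223,281),(223,270),(223,293),(270,281),(270,278),(270,285)): print(p,Q[p].round(1),hsv[p])
m=np.zeros(Q.shape[:2],bool);m[205:300,255:305]=1; m&=(hsv[...,0]<=18)&(hsv[...,1]>150)&(Q[...,2]>100)
for lo,hi in((165,200),(100,165)):
    k=m&(Q[...,2]>lo)&(Q[...,2]<=hi); print(lo,k.sum(),np.percentile(Q[k],[1,5,50,95,99],axis=0).round(1).tolist() if k.any() else "")
g=np.zeros_like(m);g[205:260,45:200]=1;g&=(hsv[...,0]>50)&(hsv[...,0]<90)&(hsv[...,1]>80)
print("bottle",g.sum(),np.percentile(Q[g],[0.5,2,50,98,99.5],axis=0).round(1).tolist())
t=g&(Q[...,2]>54)&(Q[...,2]<64); print(np.percentile(Q[t],[.5,2,50,98,99.5],axis=0).round(1).tolist())
f=(hsv[...,1]<70)&(abs(Q[...,2]-75)<5)&(abs(Q[...,0])<25)&(Q[...,1]<-30); q=Q[f]
print("fence",len(q),np.polyfit(q[:,1],q[:,0],1),q[:,2].mean())
```

```text
(223, 281) [-15.1   2.3 182. ] [ 11 162 184]
(223, 270) [-15.   -5.4 181.7] [ 15 154 254]
(223, 293) [-15.   10.7 181.7] [ 11 165 182]
(270, 281) [ 33.3   2.6 156.9] [ 15 155 254]
(270, 278) [3.290e+01 1.000e-01 1.578e+02] [ 16 151 254]
(270, 285) [ 33.5   5.9 156.6] [ 13 163 251]
165 912 [[-21.9, -9.6, 174.7], [-21.6, -8.5, 176.6], [-15.0, 2.3, 181.8], [-5.6, 13.6, 183.7], [-4.6, 14.9, 184.2]]
100 651 [[6.1, -2.3, 152.2], [7.9, -1.5, 152.8], [32.6, 2.6, 156.4], [54.5, 6.7, 160.0], [57.3, 6.8, 160.7]]
bottle 3866 [[16.6, -305.0, 39.0], [17.2, -299.1, 41.9], [38.0, -185.9, 57.1], [60.9, -118.9, 58.7], [62.0, -116.4, 59.4]]
[[16.9, -253.1, 54.9], [17.2, -249.7, 55.4], [38.5, -178.0, 57.2], [61.1, -119.2, 58.7], [62.1, -117.4, 59.1]]
fence 3967 [-0.00269044 -0.48972904] 74.0797273671485
```

Knob centre y=+2.3 mm, x=-15, top z=183, so I'll shift y by +2. The bottle base is at local y≈-118. Next: grip and lead it down.

```bash
cat >> h.py <<'E'
piv=piv+2*yv
def arc(a0,a1,n=12,r=85,sp=110):
    for a in np.linspace(a0,a1,n+1)[1:]:
        bot.servo_line(W(r*np.cos(a),0,90+r*np.sin(a)),speed=sp)
        s=bot.read_state(); print(round(a,2),s["ft_force"].round(1),round(s["grip_width"],1),round(s["clock"],1))
E
python3 - <<'E'
from h import *
print(bot.servo_line(W(-15,0,173.6),speed=80,until_force=15), bot.read_state()["ft_force"])
bot.move_gripper(20,40); s=bot.read_state(); print(s["grip_width"],s["ft_force"],L(s["ee_pos"]),s["clock"])
if s["grip_width"]>22: arc(1.75,0.02)
E
```

```text
False [-0.43508907  0.92585223 -1.20402161]
25.070036252050166 [-1.33789511 -3.98621664  5.66585158] [-1.48620893e+01 -1.56044085e-01  1.73959518e+02] 4.2167
1.61 [ 0.3 -3.3  2.7] 25.7 4.5
1.46 [-0.4 -3.4  1.5] 25.5 4.7
1.32 [ 0.4 -3.7  0.2] 25.2 5.0
1.17 [ 0.8 -4.   0. ] 25.4 5.2
1.03 [ 1.4 -4.3  1.6] 25.4 5.5
0.88 [ 2.8 -3.4  3.4] 25.4 5.8
0.74 [ 4.4 -4.1  3.5] 25.4 6.0
0.6 [ 5.7 -3.1  3.3] 25.5 6.3
0.45 [ 6.3 -3.   2.9] 25.3 6.5
0.31 [ 8.  -3.   2.2] 25.5 6.8
0.16 [ 9.2 -3.1  1. ] 25.4 7.1
0.02 [ 9.6 -1.7  0.6] 25.5 7.3
```

Run:
```python
from h import *
import pickle
bot.move_gripper(55); bot.servo_line(W(85,0,190),speed=150)
p=W(38,-355,150); b=best(p,[yv]); bot.move_to(p,b[2]); bot.move_gripper(0)
st=bot.read_state(); print(st["clock"],L(st["ee_pos"]),st["joint_positions"])
for n in("top","side"):
    c=bot.read_camera(n); pickle.dump(c,open(n+"1.pkl","wb"))
    cv2.imwrite(f"pics/{n}1.png",c["image"])
    Q=L(cloud(c)); hsv=cv2.cvtColor(c["image"],cv2.COLOR_BGR2HSV)
    g=(hsv[...,0]>50)&(hsv[...,0]<90)&(hsv[...,1]>80)&(abs(Q[...,0]-38)<35)&(Q[...,1]<0)&(Q[...,1]>-345)&(Q[...,2]<70)
    print(n,g.sum(),np.percentile(Q[g],[.5,2,50,98,99.5],axis=0).round(1).tolist())
    o=(hsv[...,0]>=4)&(hsv[...,0]<=17)&(hsv[...,1]>150)&(abs(Q[...,1])<30)&(Q[...,0]>10)&(Q[...,0]<110)&(Q[...,2]>80)
    print(o.sum(),np.percentile(Q[o],[2,50,98],axis=0).round(1).tolist() if o.any() else "")
t=cv2.imread("pics/top1.png")[170:270,110:380]; s=cv2.imread("pics/side1.png")[130:290,190:360]
t=cv2.resize(t,None,fx=2.9,fy=2.9); s=cv2.resize(s,None,fx=1.9,fy=1.9)
o=np.zeros((t.shape[0]+s.shape[0],t.shape[1],3),np.uint8);o[:t.shape[0]]=t;o[t.shape[0]:,:s.shape[1]]=s;cv2.imwrite("pics/c2.png",o)
```

```text
11.2333 [  37.99771877 -355.00022914  150.00139417] [-4.80008173e-01  4.64192277e-01  1.53913302e+00 -1.78527707e-05
  1.13827186e+00  1.02800710e+00]
top 1649 [[13.9, -310.8, 34.8], [14.1, -306.2, 39.0], [37.7, -204.3, 56.2], [61.7, -124.3, 60.0], [62.7, -121.5, 60.6]]
121 [[31.7, -15.3, 80.7], [82.8, -6.3, 104.0], [92.6, 9.7, 107.1]]
side 591 [[23.1, -316.0, 25.5], [24.4, -315.1, 29.7], [41.2, -225.3, 57.6], [60.6, -128.4, 60.4], [61.8, -125.5, 61.0]]
79 [[20.4, -17.5, 80.7], [78.5, -7.9, 94.0], [91.2, 5.5, 108.1]]
```

View pics/c2.png

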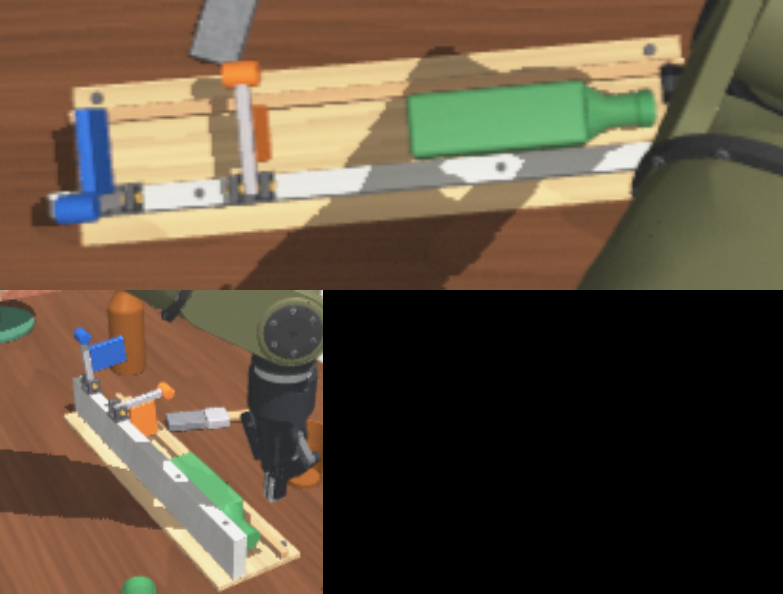

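The stop is down in the trough: knob at (240,75) in the crop, its top z≈105, so the angle is about 0.06–0.08. The blue stop is up and the bottle untouched. I'll press the knob fully down with the closed fingertips, then push the bottle.

Run:
```python
from h import *
bot.servo_line(W(38,-355,200),speed=200)
p=W(84,0,190); bot.move_to(p,best(p,[yv])[2])
bot.servo_line(W(84,0,132),speed=120)
h=bot.servo_line(W(84,0,112),speed=30,until_force=10)
s=bot.read_state(); print(h,L(s["ee_pos"]),s["ft_force"],s["clock"],"tip z",s["ee_pos"][2]-bot.tip_reach)
bot.servo_line(W(84,0,190),speed=150)
p=W(38,-355,150); bot.move_to(p,best(p,[yv])[2])
print(bot.servo_line(W(38,-355,42),speed=100,until_force=15))
s=bot.read_state(); print(L(s["ee_pos"]),s["ft_force"],s["clock"])
h=bot.servo_line(W(38,-318,42),speed=30,until_force=8); s=bot.read_state(); print(h,L(s["ee_pos"]),s["ft_force"]@np.r_[yv,0],s["clock"])
h=bot.servo_line(W(38,-235,42),speed=40,until_force=10); s=bot.read_state(); print(h,L(s["ee_pos"]),s["ft_force"].round(1),s["clock"])
c=bot.read_camera("top"); cv2.imwrite("pics/t3.png",c["image"])
Q=L(cloud(c)); hsv=cv2.cvtColor(c["image"],cv2.COLOR_BGR2HSV)
g=(hsv[...,0]>50)&(hsv[...,0]<90)&(hsv[...,1]>80)&(abs(Q[...,0]-38)<35)&(Q[...,1]<5)&(Q[...,1]>-345)&(Q[...,2]<70)
print(g.sum(),np.percentile(Q[g],[.5,2,50,98,99.5],axis=0).round(1).tolist())
```

```text
True [8.43785795e+01 4.08204182e-02 1.18772426e+02] [-3.60494148 -0.61434456 10.24097017] 15.025 tip z 99.77242551902609
False
[  38.29789777 -355.195543     42.67114157] [-0.28175746 -1.00772521 -0.1211669 ] 19.0417
False [  37.98080919 -318.0353509    41.9907522 ] 0.3615786791536537 20.425
False [  37.98932187 -235.07602617   41.99724348] [ 0.2 -0.8 -1. ] 22.65
1290 [[14.1, -164.0, 34.4], [14.3, -160.0, 49.5], [38.6, -95.3, 56.6], [62.1, -32.2, 60.0], [62.9, -29.8, 60.9]]
```

Knob top is at 99.8, so the stop is fully down (angle 0). The bottle is moving smoothly and its base is at about -28. Final push to contact.

Run:
```python
from h import *
h=bot.servo_line(W(38,-200,42),speed=20,until_force=6); s=bot.read_state(); print(h,L(s["ee_pos"]),s["ft_force"].round(1),s["clock"])
bot.dwell(.4)
y=L(s["ee_pos"])[1]
bot.servo_line(W(38,y-45,42),speed=80); bot.servo_line(W(38,y-45,150),speed=150)
c=bot.read_camera("top"); c2=bot.read_camera("side")
for k in(c,c2):
    Q=L(cloud(k)); hsv=cv2.cvtColor(k["image"],cv2.COLOR_BGR2HSV)
    g=(hsv[...,0]>50)&(hsv[...,0]<90)&(hsv[...,1]>80)&(abs(Q[...,0]-38)<35)&(Q[...,1]<20)&(Q[...,1]>-345)&(Q[...,2]<70)
    print(g.sum(),np.percentile(Q[g],[.5,2,50,98,99.5],axis=0).round(1).tolist())
t=cv2.resize(c["image"][170:270,110:380],None,fx=2.9,fy=2.9); s=cv2.resize(c2["image"][130:290,190:360],None,fx=1.9,fy=1.9)
o=np.zeros((t.shape[0]+s.shape[0],t.shape[1],3),np.uint8);o[:t.shape[0]]=t;o[t.shape[0]:,:s.shape[1]]=s;cv2.imwrite("pics/c3.png",o)
```

```text
True [  38.18516587 -213.71315264   41.9955355 ] [ 1.9 -5.7  1.4] 23.7833
1594 [[14.3, -187.5, 32.5], [14.4, -181.6, 38.5], [38.2, -89.8, 56.1], [62.0, -12.2, 59.8], [63.1, -9.4, 60.6]]
481 [[22.2, -202.8, 30.6], [22.9, -201.6, 36.8], [41.3, -109.8, 57.6], [60.4, -17.3, 60.5], [62.3, -13.1, 60.8]]
```

View pics/c3.png

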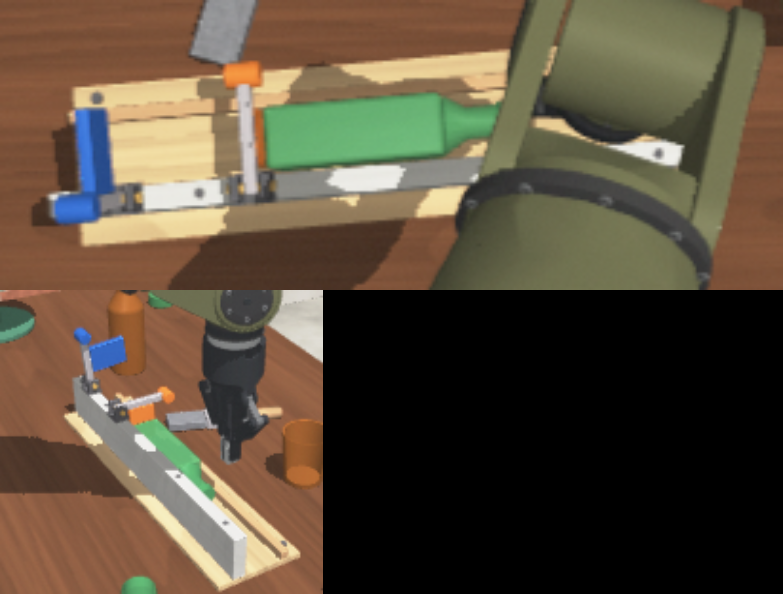

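Contact came where predicted, at 6 N with TCP y -213.7. The picture shows the base up against the orange leaf at (263,137), with the stop down. Now flip it back up.

```bash
cat > up.py <<'E'
from h import *
s=bot.read_state(); l=L(s["ee_pos"]); bot.servo_line(W(l[0],l[1],200),speed=200)
p=W(85,-.7,170); bot.move_to(p,best(p,[yv])[2]); bot.move_gripper(55,40)
print(bot.servo_line(W(85,-.7,90),speed=80,until_force=12))
bot.move_gripper(20,40); s=bot.read_state(); print(s["grip_width"],s["ft_force"],L(s["ee_pos"]),s["clock"])
if s["grip_width"]>22:
    arc(0,1.74); bot.move_gripper(55); bot.servo_line(W(-15,0,280),speed=150)
    p=W(-60,-60,330); bot.move_to(p,best(p,[yv])[2]) 
c=bot.read_camera("top"); c2=bot.read_camera("side"); print(bot.read_state()["clock"])
for k in(c,c2):
    Q=L(cloud(k)); hsv=cv2.cvtColor(k["image"],cv2.COLOR_BGR2HSV)
    g=(hsv[...,0]>50)&(hsv[...,0]<90)&(hsv[...,1]>80)&(abs(Q[...,0]-38)<35)&(Q[...,1]<60)&(Q[...,1]>-345)&(Q[...,2]<70)
    print(g.sum(),np.percentile(Q[g],[.5,2,50,98,99.5],axis=0).round(1).tolist())
t=cv2.resize(c["image"][170:270,110:380],None,fx=2.9,fy=2.9); s=cv2.resize(c2["image"][130:290,190:360],None,fx=1.9,fy=1.9)
o=np.zeros((t.shape[0]+s.shape[0],t.shape[1],3),np.uint8);o[:t.shape[0]]=t;o[t.shape[0]:,:s.shape[1]]=s;cv2.imwrite("pics/c4.png",o)
E
python3 up.py
```

```text
False
25.39225405451599 [-1.09615734  4.22947511  4.59261469] [ 8.51884433e+01 -7.32642085e-02  9.05851379e+01] 30.6167
0.14 [-2.2  0.4  0.2] 25.0 30.9
0.29 [-4.1  0.6 -1.5] 24.9 31.1
0.43 [-3.6  0.1 -3. ] 25.3 31.4
0.58 [-4.8  0.8 -3.4] 24.9 31.6
0.72 [-4.5  0.5 -4.1] 25.4 31.9
0.87 [-2.4 -0.4 -3.8] 25.4 32.2
1.01 [-1.7 -0.8 -0.9] 25.1 32.4
1.16 [ 0.7 -0.9 -1.6] 25.6 32.7
1.3 [ 1.5 -1.5  1.2] 25.4 32.9
1.45 [ 2.6 -3.   4.4] 25.2 33.2
1.6 [ 2.7 -4.4  6.9] 25.2 33.5
1.74 [ 1.4 -4.3  9.1] 25.6 33.7
37.6083
1643 [[14.2, -198.7, 32.4], [14.4, -194.5, 37.8], [37.8, -92.8, 56.1], [61.7, -12.2, 60.1], [62.7, -9.4, 61.0]]
476 [[22.3, -203.8, 30.6], [23.5, -202.4, 38.2], [41.7, -108.2, 57.5], [60.6, -14.9, 60.6], [62.2, -11.9, 61.1]]
```

View pics/c4.png

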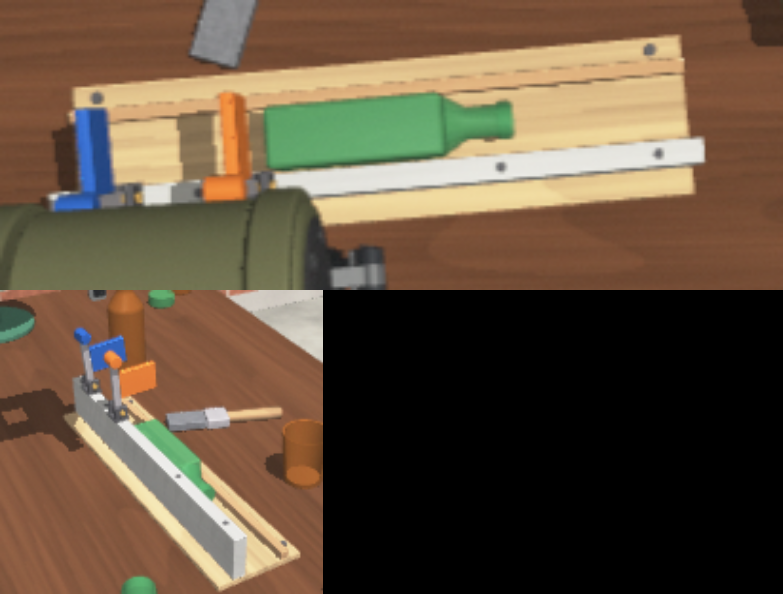

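Both stops are up, the bottle hasn't moved (base edge still at -9.4 in the top-camera reading), and the gripper is clear. Handing in.

```bash
python3 -c "
from h import *
s=bot.read_state(); print(L(s['ee_pos']),s['ft_force'],s['clock']); print(bot.finish_job())"
```

```text
[-59.96989699 -59.97815373 329.94572283] [-0.17677233  0.5050602  -0.61788242] 37.6083
the job is handed in; nothing more can be done
None
```

The job is done and handed in at 37.6 s of the 67 s allowed. No verdict is reported, so the results below are my own checks.

- **Orange stop down:** I led it down by its knob, then pressed it home with the closed fingertips. The knob top measured 99.8 mm, which is an angle of about 0. The camera had first suggested roughly 0.06–0.08 rad, so I pressed to be sure.
- **Bottle gauged:** I pushed the small green bottle from its mouth along the fence until the force rose by 6 N against the leaf. The arm stopped within 1 mm of where I expected.
- **Orange stop back up:** I led it up to about 1.74 rad and retracted the gripper well clear.

**Last checks:** The final pictures show both stops up and the bottle flat in the trough, centre x about 38 mm. Its base edge read -9.4 mm both before and after the flip, so it did not shift.

**Disagreements:** The cameras put the base at y of about -9 to -13 mm, while contact with the leaf means about -5 mm. The top and wrist cameras also differed by about 2 mm on the hinge position along the fence. Both are within tolerance.

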